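# Rotate the spray cans in the bench rack

### The job

Restock the spray cans in the two-lane bench rack, oldest to the front: first bring the old can, the one standing in the narrow lane, forward along its lane right up to the front stop (the end nearest the robot), then take the new can, the same kind, from the tray and stand it in the same lane close behind the old one. Keep both cans upright, set them down rather than dropping them, and leave the tins where they are.

Things in the scene. Friction and masses are not known exactly. Their poses are not given: they have to be found in the camera images.
- rack: Fixed grey open-topped rack, 228 mm long (x, front to back), 166 wide (y), yawed up to 0.25 rad, left or right of the tray. Floor 6 mm thick; rails and end stops 4 mm thick, rising to 26 mm above the bench. Two lanes along x, 220 mm long inside: narrow lane (72 mm wide, +y side) for spray cans, wide lane (82 mm) with two tins. Origin: centre of underside; x points away from the robot.
- stop (a point): Point of the rack at the foot of the inside face of the narrow lane's front stop, at mid-width of that lane, on the lane's floor. Axes as the rack's: x points along the lane to its back, y across it. A can touching the front stop has its axis at x = 26.5 mm; the next can touching that one has its axis at x = 79.5 mm.
- old_can: The old can, standing somewhere in the middle or rear of the narrow lane; a plain aerosol can, 160 mm tall, 0.2 to 0.4 kg: metal body 53 mm in diameter up to 108 mm, then a straight grey cap 48 mm in diameter from 115 mm to the flat top at 160 mm. Origin: centre of its underside, z up its axis. A 20 N grip on the cap lifts it safely; dragged along by the cap it tilts.
- new_can: The new can, standing in the tray; a plain aerosol can, 160 mm tall, 0.2 to 0.4 kg: metal body 53 mm in diameter up to 108 mm, then a straight grey cap 48 mm in diameter from 115 mm to the flat top at 160 mm. Origin: centre of its underside, z up its axis. A 20 N grip on the cap lifts it safely; dragged along by the cap it tilts.
- tray: Fixed bare metal shallow tray, 190 mm (x) by 270 mm (y), floor 4 mm thick, rim 4 mm thick and 18 mm high. Origin: centre of the underside. Holds the new can and the square tin, about 140 mm apart along its y, either one on either side.
- square_tin: Bystander in the tray: square metal tin 52 x 60 mm, 90 mm tall, with a small black screw cap to 102 mm. Origin: centre of its underside.
- tin_front: Bystander: round metal tin, 70 mm in diameter, 85 mm tall, the front one in the wide lane. Origin: centre of its underside.
- tin_back: Bystander: the same sort of tin, behind tin_front in the wide lane. Origin: centre of its underside.
Mind the look-alikes: they are no part of the job. Leave any orange or pink look-alike of the old_can alone. Leave any yellow look-alike of the new_can alone.

How it is judged (in metres and radians):
On the way:
1. the old can stands upright in its lane with no more than 18 mm between it and the front stop, while the new can is still outside the rack (y of old_can in the frame of stop between -0.02 and 0.02 m and z of old_can in the frame of stop between -0.004 and 0.006 m and angle between old_can's own z axis and vertical below 0.1 rad and x of old_can in the frame of stop between 0.015 and 0.0445 m and horizontal distance between new_can and rack above 0.15 m), for 0.2 s.
At the end, for the whole second after the job is handed in: Both cans stand upright (within 0.1 rad) and still on the floor of the narrow lane: the old can no more than 18 mm from the front stop, the new can behind it with no more than 30 mm between the two (y of old_can in the frame of stop between -0.02 and 0.02 m and z of old_can in the frame of stop between -0.004 and 0.006 m and angle between each of old_can, new_can's own z axis and vertical below 0.1 rad and x of old_can in the frame of stop between 0.015 and 0.0445 m and y of new_can in the frame of stop between -0.02 and 0.02 m and z of new_can in the frame of stop between -0.004 and 0.006 m and x of new_can in the frame of stop above 0.06 m and horizontal distance between old_can and new_can below 0.083 m and linear speed of each of old_can, new_can below 0.02 m/s); the robot touches nothing.
It fails at once if a bystander tin moved more than 30 mm or tipped over (distance of any of square_tin, tin_front, tin_back from where it was at the start of the episode above 0.03 m or angle between any of square_tin, tin_front, tin_back's own z axis and vertical above 0.5 rad).
It fails at once if a can tipped over (more than 0.6 rad) (angle between any of old_can, new_can's own z axis and vertical above 0.6 rad).
It fails at once if a can dropped: out of the fingers more than 30 mm above the lane's floor ((z of old_can in the frame of stop above 0.03 m and contact force between the fingers and old_can below 0.1 N and linear speed of old_can above 0.25 m/s) or (z of new_can in the frame of stop above 0.03 m and contact force between the fingers and new_can below 0.1 N and linear speed of new_can above 0.25 m/s)).
It also fails if it takes over 56 s, if anything falls off the work surface, if the arm or the gripper's body presses on something with over 40 N, if the wrist force passes 120 N, or if a joint passes its speed limit or range.

### The arm

A 7-joint arm with a two-finger parallel gripper is mounted at the origin on the work surface. World frame = base frame: x ahead of the robot, y to its left, z up, the work surface at z = 0. Lengths are in mm, angles in rad, forces in N, time in s.
With the tool pointing down it reaches from about 400 to 850 mm from the base axis. Payload 4.5 kg.
Tool frame: the origin (TCP) lies on the centre line of the jaws, within the pads' length; the fingertips stand 11 mm ahead of it and the grasp point (between the pads) lies 8 mm behind it (env.tcp_to_tips is the distance from the TCP to the fingertips, in mm); z points along the fingers, y is the direction in which the jaws open and shut (so a half turn about z gives the same grasp; the last joint's range is limited). The gripper opens to 85 mm and grips with 20 to 120 N. Pads are 22 mm wide; open, the fingers measure 114 mm over their backs; the gripper's body (76 mm by 85 mm) begins 54 mm behind the grasp point. The pads swing forward as they close: fully open they stand 13 mm farther back than shut.
Start: joints at [1.352, 0.689, -0.195, 1.565, 0.157, 0.902, -0.215], TCP at [156.351, -605.153, 216.817] pointing down, gripper open.
Joint ranges: [-3.01, 3.01], [-0.46, 2.08], [-1.47, 1.51], [0.13, 2.56], [-1, 4.14], [0.04, 2.09], [-2.66, 2.66]. Speed limits (rad/s): [2.57, 2.57, 3.14, 3.14, 3.14, 3.14, 3.14].

### API

Orientations are given as a unit quaternion [x, y, z, w].
In Python, from bench import env gives the robot as it stands. The module is installed in compiled form; this text tells all that it offers.
- The arm moves only by the tool drive_tool, never from a script. Its argument "moves" is one flat list of numbers, 6 for each row, row after row: the shift along the world's x, y, z in m, then the turn, a rotation vector about the world's x, y, z in degrees. In form: [x, y, z, wx, wy, wz, x, y, z, wx, wy, wz, ...]. A call has exactly 10 rows; each row is the pose to reach, as a shift and turn from the pose commanded when the call began; what a row does not reach only later rows make up. A row lasts 1/12 s, in which the tool goes at most 41.7 mm and 7.16 degrees, less where a joint would pass 70% of its speed; a pose out of reach is approached as far as the arm can. A call with a gripper value outside its range is refused whole. "grip" is the gripper's target within -1 to 1 (fully open at 1, half-way at 0, shut at -1), set as the call begins (left out, the last holds). The fingers move at their own pace and stop on an object; the grip force is fixed at half the most. Time passes only in rows, so rows that repeat a pose let the fingers close, or fill a call up. It gives the time, the measured TCP pose, the force and the opening at its end, in the units of the state.
- env.read_state(): the state, without advancing time (a new reading comes with each control period).
- env.grab_frame(name): name is "scene" or "top" or "wrist"; returns the picture (400x640x3 uint8, red, green, blue); there is no depth.
- env.camera_model(name): a dict with "fov_y" (degrees; the focal length in pixels is half the picture's height over the tangent of half this angle, whatever the lens; pixels are square), "cx", "cy" (the principal point, pixels), "dist" ([k1, k2, p1, p2, k3] as OpenCV has them; the pictures are not rectified), "rvec" (rotation vector, rad) and "tvec" (3), from world to camera coordinates, as OpenCV has them; the wrist camera has in their place "tool_from_camera" (4x4, takes a point from camera to tool coordinates, whose origin is the TCP and whose axes are the flange's). Camera axes: x right, y down, z forward; pixel columns grow to the right and rows downward; lengths in mm; the calibration is good to about 2 mm. A picture is of the moment at which its call begins: read the wrist's pose just before it. camera_model takes no time and is no camera call.
- env.finish_job(): hands the job in, once; it reports no verdict.
The state is a dict: "clock": time; "joint_positions": joint angles; "qvel": joint speeds; "joint_efforts": joint torques, N m; "ee_pos": TCP position; "tcp_rot": TCP orientation; "ft_force": force on the tool from outside, world axes, zero at the start; "moment": the same for the moment, N m; "finger_gap": finger opening in mm.
Only numpy, scipy, OpenCV 4.12 (cv2) and the standard library are available. Lean on these libraries where they do the work, as an engineer would, in place of code of your own. Each camera call takes 0.05 s, during which the arm holds its last target.

## Working session

There is one attempt and no reset: what is moved stays moved. The work goes in short steps, Python scripts to look and compute and a tool call to move; the robot and the scene stay as the last step left them, time stands still between calls to the robot, and variables do not carry over. Pictures are saved under pics/ and viewed, and the job is handed in when it is done.

Besides the shell and the picture viewer there is one more tool, called after "Emit:" as name(argument=value, ...) on one line, values as JSON. drive_tool: Moves the arm, as the interface text tells. Its arguments: {"type":"object","properties":{"moves":{"type":"array","items":{"type":"number"}},"grip":{"type":"number"}},"required":["moves"]}

```bash
mkdir -p pics; python3 - <<'E'
from bench import env
import cv2
for n in ("scene","top"):
    cv2.imwrite(f"pics/{n}0.png",env.grab_frame(n)[:,:,::-1])
    print(n,env.camera_model(n))
print(env.camera_model("wrist")); print(env.read_state(), env.tcp_to_tips)
E
```

```text
scene {'fov_y': 57.69477843145476, 'cx': 313.7868876607566, 'cy': 198.2309894468799, 'dist': array([-0.06406958,  0.        ,  0.        ,  0.        ,  0.        ]), 'rvec': array([ 1.44098263,  2.12034214, -0.84076675]), 'tvec': array([ 219.96740088, -327.66604305, 1254.63467482])}
top {'fov_y': 51.25542952687914, 'cx': 323.87031514414326, 'cy': 195.9594014245047, 'dist': array([-0.06700268,  0.        ,  0.        ,  0.        ,  0.        ]), 'rvec': array([ 2.14948512, -2.20116381,  0.13867477]), 'tvec': array([-36.1922436 , 537.1750794 , 962.39202781])}
{'fov_y': 58.70756924176726, 'cx': 322.5483137527802, 'cy': 195.82930234622256, 'dist': array([-0.00600944,  0.        ,  0.        ,  0.        ,  0.        ]), 'tool_from_camera': array([[ 4.97546520e-04, -9.59711135e-01, -2.80988059e-01,
         7.13882187e+01],
       [ 9.99999866e-01,  5.16795179e-04,  5.59584580e-06,
        -2.46130138e-01],
       [ 1.39842879e-04, -2.80988024e-01,  9.59711264e-01,
        -1.55779250e+02],
       [ 0.00000000e+00,  0.00000000e+00,  0.00000000e+00,
         1.00000000e+00]])}
{'clock': 0.1, 'joint_positions': array([ 1.351805  ,  0.68991491, -0.19448435,  1.56623896,  0.15730986,
        0.90253016, -0.21508909]), 'qvel': array([-6.72016874e-04, -2.26231780e-03, -8.42327411e-04, -2.44761507e-03,
        1.78066131e-03,  4.75217758e-05, -2.34080211e-04]), 'joint_efforts': array([-3.29827497e-03, -5.40600801e+01, -1.27167989e+00, -1.58984399e+01,
        9.36769706e-03,  4.40041753e-03,  7.66869192e-06]), 'ee_pos': array([ 156.09370117, -604.55705058,  216.05442604]), 'tcp_rot': array([ 9.92018200e-01,  1.26091897e-01, -1.84780120e-04, -8.30611313e-04]), 'ft_force': array([0.17025785, 0.2796883 , 0.19330831]), 'moment': array([-0.03677563,  0.0142868 , -0.02976486]), 'finger_gap': 85.39074242565745} 11.0
```

View pics/scene0.png

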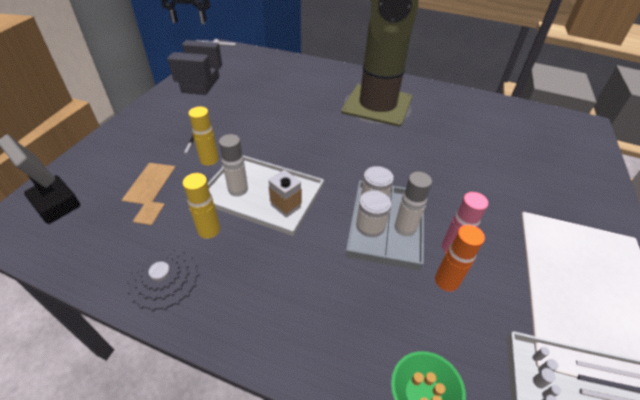

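View pics/top0.png

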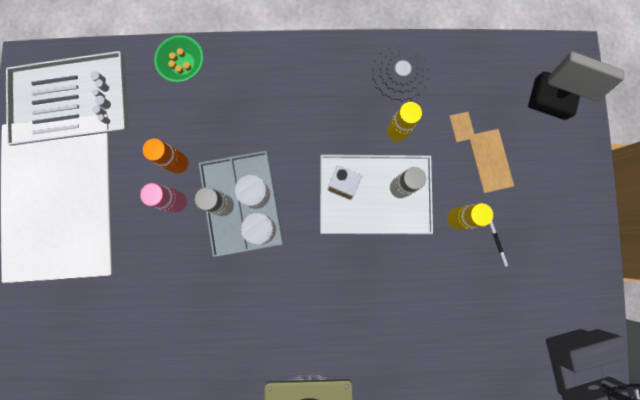

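The scene view shows the old can (415,205) in the rack and the new can (233,165) in the tray. In the top view the caps are at (208,199) and (412,179). Look-alikes in the top view: orange (157,150), pink (155,195), yellow (410,112) and yellow (480,215). Next I'll check close crops.

```bash
python3 - <<'E'
import cv2,numpy as np
im=cv2.imread("pics/top0.png")
a=cv2.resize(im[140:270,185:295],None,fx=4,fy=4,interpolation=cv2.INTER_CUBIC)
b=cv2.resize(im[140:270,310:440],None,fx=4,fy=4,interpolation=cv2.INTER_CUBIC)
cv2.imwrite("pics/crop.png",cv2.resize(np.hstack([a,b]),None,fx=.83,fy=.83))
E
```

```text
(no output)
```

View pics/crop.png

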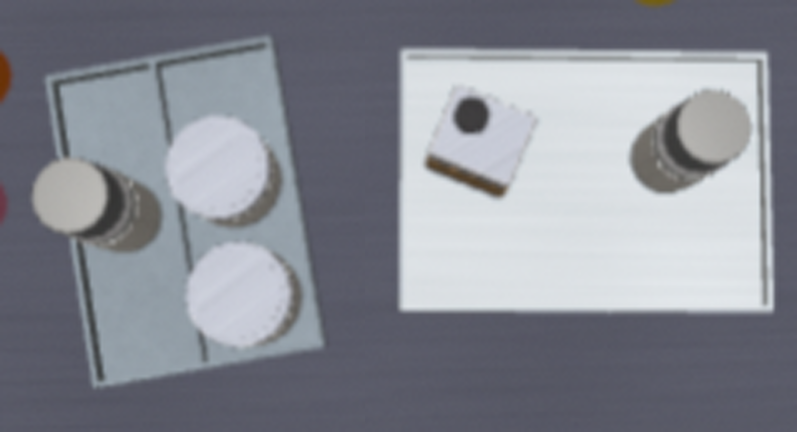

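The crop confirms both targets. The old can is grey-capped, stands alone in the left (+y) narrow lane, and its cap centre is near (206,199). The new can has its cap near (415,178). Next I'll measure positions.

```bash
cat > h.py <<'E'
import cv2,numpy as np
from bench import env
def K(m):
    f=200/np.tan(np.radians(m["fov_y"])/2); return np.array([[f,0,m["cx"]],[0,f,m["cy"]],[0,0,1]])
def ray(name,px):
    m=env.camera_model(name); u=cv2.undistortPoints(np.array(px,float).reshape(-1,1,2),K(m),m["dist"]).reshape(-1,2)
    R=cv2.Rodrigues(m["rvec"])[0]; c=-R.T@m["tvec"]
    return c,np.c_[u,np.ones(len(u))]@R
def plane(name,px,z):
    c,d=ray(name,px); return c+d*((z-c[2])/d[:,2])[:,None]
def proj(name,P):
    m=env.camera_model(name); return cv2.projectPoints(np.array(P,float).reshape(-1,1,3),m["rvec"],m["tvec"],K(m),m["dist"])[0].reshape(-1,2)
def wproj(P,s):
    from scipy.spatial.transform import Rotation as Ro
    m=env.camera_model("wrist");T=np.eye(4);T[:3,:3]=Ro.from_quat(s["tcp_rot"]).as_matrix();T[:3,3]=s["ee_pos"]
    W=np.linalg.inv(T@m["tool_from_camera"]); return cv2.projectPoints(np.array(P,float).reshape(-1,1,3),cv2.Rodrigues(W[:3,:3])[0],W[:3,3],K(m),m["dist"])[0].reshape(-1,2)
def wplane(px,z,s):
    from scipy.spatial.transform import Rotation as Ro
    m=env.camera_model("wrist");T=np.eye(4);T[:3,:3]=Ro.from_quat(s["tcp_rot"]).as_matrix();T[:3,3]=s["ee_pos"]
    W=T@m["tool_from_camera"]; u=cv2.undistortPoints(np.array(px,float).reshape(-1,1,2),K(m),m["dist"]).reshape(-1,2)
    d=np.c_[u,np.ones(len(u))]@W[:3,:3].T; c=W[:3,3]; return c+d*((z-c[2])/d[:,2])[:,None]
E
python3 - <<'E'
from h import *
im=cv2.imread("pics/top0.png");hsv=cv2.cvtColor(im,cv2.COLOR_BGR2HSV)
for n,(x,y) in dict(old=(206,199),new=(415,178)).items():
    print(n,hsv[y,x],im[y,x])
    b=im.astype(int)
    m=(np.abs(b-b[y,x]).max(2)<28).astype(np.uint8)
    m=cv2.morphologyEx(m,cv2.MORPH_OPEN,np.ones((5,5)))
    k,l,st,ce=cv2.connectedComponentsWithStats(m); i=l[y,x]; print(st[i],ce[i])
    c=ce[i]; z=166 if n=="old" else 164
    print(plane("top",c,z), "diam", 2*np.sqrt(st[i][4]/np.pi)*(plane("top",c+[1,0],z)-plane("top",c,z)))
px=[(198.9,162.9),(266.3,151.1),(282.3,244.5),(213.6,256.3)]
P=plane("top",px,26);print(P)
for i in range(4):
    d=P[(i+1)%4]-P[i];print(np.linalg.norm(d),d[:2])
print(plane("top",[(399/3.32-110+310,50/3.32+140),(767/3.32-110+310,51/3.32+140),(773/3.32-110+310,311/3.32+140),(399/3.32-110+310,311/3.32+140)],18))
sc=cv2.imread("pics/scene0.png");cv2.imwrite("pics/sc.png",cv2.resize(sc[120:280,190:450],None,fx=3,fy=3,interpolation=cv2.INTER_CUBIC))
E
```

```text
old [ 23   6 181] [177 180 181]
[196 188  21  21 356] [205.71910112 198.20505618]
[[522.32900462 196.01396503 166.        ]] diam [[ -0.99270144 -43.83930593   0.        ]]
new [ 23   6 171] [167 170 171]
[405 167  21  21 373] [414.93565684 177.26005362]
[[ 556.44930995 -236.36344073  164.        ]] diam [[ -0.94151614 -45.79972379   0.        ]]
[[623.46122534 250.08539741  26.        ]
 [648.53802435  87.21908515  26.        ]
 [423.74259238  51.77663931  26.        ]
 [399.67845871 213.92373526  26.        ]]
164.78556222314066 [  25.07679902 -162.86631226]
227.57230324267977 [-224.79543197  -35.44244584]
163.9230406528205 [-24.06413367 162.14709596]
226.68566881967442 [223.78276663  36.16166214]
[[ 637.63303294  -42.68401428   18.        ]
 [ 631.6536293  -314.82072879   18.        ]
 [ 440.1488964  -309.11960738   18.        ]
 [ 447.18949887  -38.15026425   18.        ]]
```

View pics/sc.png

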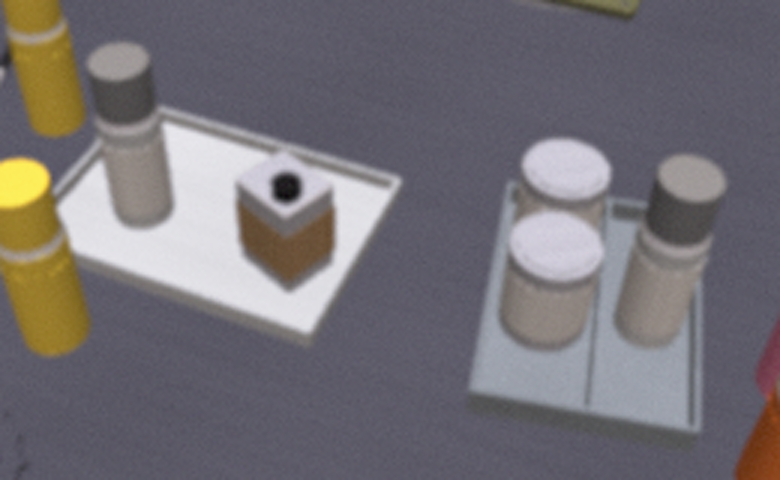

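```bash
python3 - <<'E'
from h import *
ux=np.array([.98775,.156,0]);ux/=np.linalg.norm(ux);uy=np.array([-ux[1],ux[0],0])
c=np.array([523.86,150.75,0]); stop=c-110*ux+43*uy+[0,0,6]
print("stop",stop)
for n,p in dict(old=(522.3,196.0,166),new=(556.4,-236.4,164)).items():
    p=np.array(p); d=p-stop; print(n,d@ux,d@uy)
    print("scene px top,base",proj("scene",[p,p-[0,0,160]]),"top-view base",proj("top",p-[0,0,160]))
R=[c+sx*114*ux+sy*83*uy+[0,0,26] for sx,sy in((-1,-1),(-1,1),(1,1),(1,-1))]
print("rack scene",(proj("scene",R)-[190,120])*3)
print("orange,pink",plane("top",[(153.5,148.5),(151.5,194.5)],160))
print("tgt old",stop+32*ux,"tgt new",stop+94*ux, "yaw deg",np.degrees(np.arctan2(ux[1],ux[0])))
# scene cap-top centres (crop coords 3x)
s=np.array([(690,178),(120,62)])/3+[190,120]
print(plane("scene",s[:1],166),plane("scene",s[1:],164))
E
```

```text
stop [408.49869607 176.0634264    6.        ]
old 115.518148454731 1.9393606722609107
scene px top,base [[419.09075005 177.77720442]
 [403.79331167 227.12254168]] top-view base [[222.99272079 204.94751896]]
new 81.74578810277475 -430.48635280493
scene px top,base [[227.69101878 138.97798124]
 [236.73187336 188.73987623]] top-view base [[399.66761455 187.16150319]]
rack scene [[503.80145469 177.53213778]
 [696.35275768 208.57070181]
 [693.97607289 427.53882764]
 [463.81887691 385.63046062]]
orange,pink [[630.39398281 308.92551658 160.        ]
 [533.26163653 310.93118298 160.        ]]
tgt old [440.10691634 181.05546119   6.        ] tgt new [501.34784312 190.72752859   6.        ] yaw deg 8.974860629770806
[[526.34340889 198.5694276  166.        ]] [[ 559.95954552 -228.22066886  164.        ]]
```

Emit:
drive_tool(moves=[0.015,0.01,0.01,0,0,0,0.045,0.03,0.02,0,0,0,0.08,0.053,0.03,0,0,0,0.115,0.077,0.04,0,0,0,0.15,0.1,0.04,0,0,-1,0.185,0.124,0.04,0,0,-2,0.22,0.148,0.04,0,0,-3,0.255,0.171,0.04,0,0,-4,0.285,0.19,0.04,0,0,-5,0.304,0.205,0.04,0,0,-5.5], grip=1)

```text
clock: 0.93
ee_pos: [465.3, -395.7, 256.5]
tcp_rot: [0.997, 0.081, 0.001, -0.001]
ft_force: [0.6, 0.9, 0.2]
finger_gap: 85.6
```

Emit:
drive_tool(moves=[0.005,0.015,0,0,0,0,0.015,0.045,0,0,0,0,0.025,0.08,0,0,0,0,0.035,0.118,0,0,0,0,0.045,0.156,0,0,0,0,0.055,0.194,0,0,0,0,0.065,0.232,0,0,0,0,0.075,0.27,0,0,0,0,0.08,0.308,0,0,0,0,0.08,0.346,0,0,0,0])

```text
clock: 1.77
ee_pos: [541.1, -52.0, 256.5]
tcp_rot: [0.997, 0.079, 0.0, -0.0]
ft_force: [1.5, 0.2, 0.6]
finger_gap: 85.5
```

Emit:
drive_tool(moves=[-0.002,0.035,0,0,0,0,-0.004,0.07,0,0,0,0,-0.006,0.105,0,0,0,0,-0.008,0.14,0,0,0,0,-0.01,0.175,0,0,0,0,-0.012,0.205,0,0,0,0,-0.014,0.232,0,0,0,0,-0.018,0.25,0,0,0,0,-0.018,0.255,0,0,0,0,-0.018,0.255,0,0,0,0])

```text
clock: 2.6
ee_pos: [521.7, 202.4, 256.5]
tcp_rot: [0.997, 0.08, -0.0, -0.0]
ft_force: [-0.5, 0.7, 0.8]
finger_gap: 85.4
```

```bash
python3 - <<'E'
from h import *
s=env.read_state(); im=env.grab_frame("wrist")[:,:,::-1].copy(); cv2.imwrite("pics/w1raw.png",im)
print(s["ee_pos"],wproj([[522.3,196,166]],s))
p=wproj([[522.3,196,166]],s)[0]; cv2.circle(im,tuple(int(v) for v in p),3,(0,0,255),-1)
cv2.imwrite("pics/w1.png",im)
E
```

```text
[521.74581632 202.36254367 256.47673875] [[331.76253655 195.39415293]]
```

View pics/w1.png

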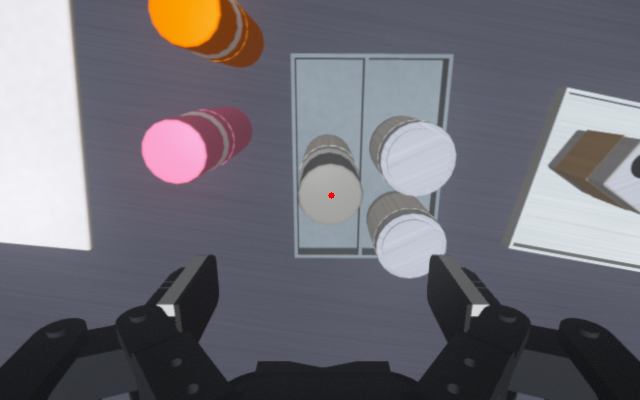

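The wrist view shows the cap circle centred near (330,193), very close to the prediction. The rack corners are at (291,55), (452,54) and (295,257). I'll refine from these.

```bash
python3 - <<'E'
from h import *
s=env.read_state(); im=cv2.imread("pics/w1raw.png").astype(int)
m=(np.abs(im-im[190,325]).max(2)<25).astype(np.uint8); m=cv2.morphologyEx(m,cv2.MORPH_OPEN,np.ones((7,7)))
k,l,st,ce=cv2.connectedComponentsWithStats(m);i=l[190,325];print(st[i],ce[i])
co=max(cv2.findContours((l==i).astype(np.uint8),0,1)[0],key=cv2.contourArea);(x,y),r=cv2.minEnclosingCircle(co)
C=wplane([ce[i],(x,y),(x+r,y)],166,s);print(C)
P=wplane([(291,55),(452,54),(295,257)],26,s);print(P,P[0]-P[2],P[1]-P[0])
e=P[0]-P[2];print(np.degrees(np.arctan2(e[1],e[0])))
cc=(P[1]+P[2])/2;print("centre",cc)
E
```

```text
[ 300  165   61   81 3646] [330.21311026 201.74574877]
[[517.91568578 193.93097225 166.        ]
 [514.72749737 195.77324385 166.        ]
 [519.50386755 165.65634703 166.        ]]
[[622.98368879 248.52415284  26.        ]
 [649.7011431   87.2747756   26.        ]
 [400.68610356 214.01988054  26.        ]] [222.29758524  34.50427229   0.        ] [  26.71745431 -161.24937723    0.        ]
8.822850919179153
centre [525.19362333 150.64732807  26.        ]
```

Emit:
drive_tool(moves=[0.001,-0.003,0,0,0,0,0.001,-0.006,-0.005,0,0,0,0.001,-0.006,-0.02,0,0,0,0.001,-0.006,-0.04,0,0,0,0.001,-0.006,-0.06,0,0,0,0.001,-0.006,-0.08,0,0,0,0.001,-0.006,-0.1,0,0,0,0.001,-0.006,-0.112,0,0,0,0.001,-0.006,-0.118,0,0,0,0.001,-0.006,-0.118,0,0,0])

```text
clock: 3.48
ee_pos: [522.8, 192.7, 137.4]
tcp_rot: [0.997, 0.077, -0.001, 0.001]
ft_force: [0.2, 0.8, 0.7]
finger_gap: 85.5
```

Emit:
drive_tool(moves=[0,0,0,0,0,0,0,0,0,0,0,0,0,0,0,0,0,0,0,0,0,0,0,0,0,0,0,0,0,0,0,0,0,0,0,0,0,0,0,0,0,0,0,0,0,0,0,0,0,0,0,0,0,0,0,0,0,0,0,0], grip=-1)

```text
clock: 4.32
ee_pos: [524.5, 195.4, 140.3]
tcp_rot: [0.997, 0.078, 0.002, -0.0]
ft_force: [-0.5, 0.5, 5.1]
finger_gap: 45.1
```

Emit:
drive_tool(moves=[0,0,0.004,0,0,0,0,0,0.008,0,0,0,0,0,0.01,0,0,0,0,0,0.01,0,0,0,0,0,0.01,0,0,0,0,0,0.01,0,0,0,0,0,0.01,0,0,0,0,0,0.01,0,0,0,0,0,0.01,0,0,0,0,0,0.01,0,0,0])

```text
clock: 5.15
ee_pos: [523.3, 194.8, 148.7]
tcp_rot: [0.997, 0.078, -0.0, 0.0]
ft_force: [-0.2, -0.4, -3.3]
finger_gap: 45.3
```

Emit:
drive_tool(moves=[-0.005,-0.001,0,0,0,0,-0.015,-0.003,0,0,0,0,-0.027,-0.005,0,0,0,0,-0.04,-0.007,0,0,0,0,-0.053,-0.009,0,0,0,0,-0.065,-0.011,0,0,0,0,-0.075,-0.013,0,0,0,0,-0.081,-0.0145,0,0,0,0,-0.083,-0.0145,0,0,0,0,-0.083,-0.0145,0,0,0,0])

```text
clock: 5.98
ee_pos: [440.2, 180.4, 149.0]
tcp_rot: [0.997, 0.078, 0.0, -0.0]
ft_force: [0.2, 1.2, -2.6]
finger_gap: 45.1
```

```bash
python3 - <<'E'
from h import *
s=env.read_state(); print(s["ee_pos"],s["ft_force"],s["finger_gap"])
a=env.grab_frame("scene")[:,:,::-1];b=env.grab_frame("top")[:,:,::-1]
cv2.imwrite("pics/c2.png",np.hstack([cv2.resize(a[130:260,330:460],(390,390),interpolation=2),cv2.resize(b[140:270,180:310],(390,390),interpolation=2)]))
E
```

```text
[440.17380138 180.42736496 148.96838841] [ 0.21565818  1.24734878 -2.61893419] 45.137749900354265
```

View pics/c2.png

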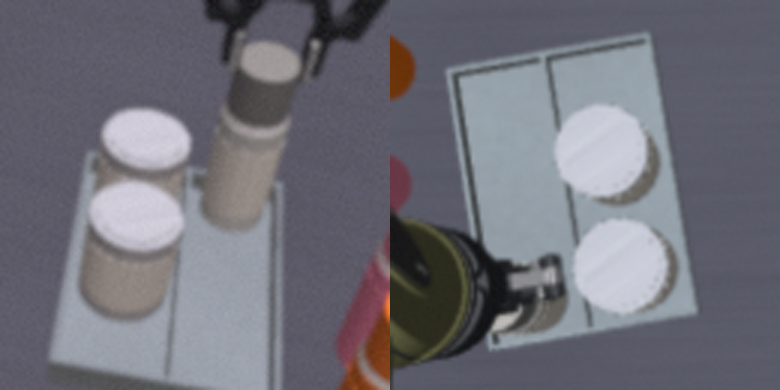

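The can hangs upright in the narrow lane near the front stop. Lowering it now.

Emit:
drive_tool(moves=[0,0,-0.002,0,0,0,0,0,-0.004,0,0,0,0,0,-0.006,0,0,0,0,0,-0.008,0,0,0,0,0,-0.0095,0,0,0,0,0,-0.01,0,0,0,0,0,-0.01,0,0,0,0,0,-0.01,0,0,0,0,0,-0.01,0,0,0,0,0,-0.01,0,0,0])

```text
clock: 6.92
ee_pos: [441.6, 180.9, 140.2]
tcp_rot: [0.997, 0.078, 0.002, -0.0]
ft_force: [-1.8, 0.3, 12.5]
finger_gap: 45.2
```

Emit:
drive_tool(moves=[0,0,0,0,0,0,0,0,0,0,0,0,0,0,0,0,0,0,0,0,0,0,0,0,0,0,0,0,0,0,0,0,0,0,0,0,0,0,0,0,0,0,0,0,0,0,0,0,0,0,0,0,0,0,0,0,0,0,0,0], grip=1)

```text
clock: 7.75
ee_pos: [440.3, 180.3, 138.8]
tcp_rot: [0.997, 0.078, -0.0, 0.0]
ft_force: [-1.1, 0.4, 0.1]
finger_gap: 85.5
```

Emit:
drive_tool(moves=[0,0,0.005,0,0,0,0,0,0.015,0,0,0,0,0,0.03,0,0,0,0,0,0.05,0,0,0,0,0,0.07,0,0,0,0,0,0.09,0,0,0,0,0,0.11,0,0,0,0,0,0.12,0,0,0,0,0,0.12,0,0,0,0,0,0.12,0,0,0])

```text
clock: 8.58
ee_pos: [440.4, 180.3, 259.2]
tcp_rot: [0.997, 0.078, 0.001, -0.0]
ft_force: [0.4, 0.1, -0.4]
finger_gap: 85.5
```

```bash
python3 - <<'E'
from h import *
s=env.read_state(); print(s["ee_pos"],s["ft_force"],s["finger_gap"])
a=env.grab_frame("scene")[:,:,::-1];b=env.grab_frame("wrist")[:,:,::-1]
cv2.imwrite("pics/w3raw.png",b)
cv2.imwrite("pics/c3.png",np.hstack([cv2.resize(a[130:260,330:460],(300,300),interpolation=2),cv2.resize(b,(480,300))]))
E
```

```text
[440.44685542 180.34895267 259.22266901] [ 0.3875963   0.12290412 -0.43058505] 85.50364212471378
```

View pics/c3.png

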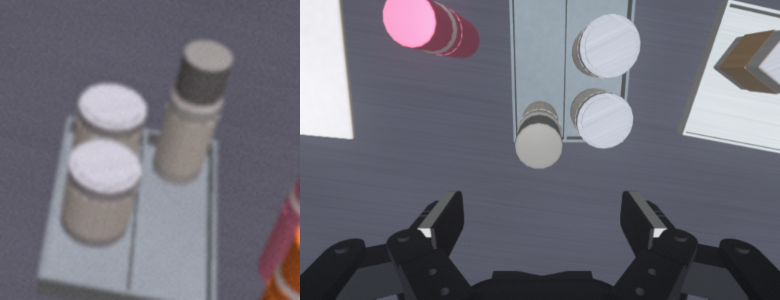

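The old can stands upright in the lane with its cap at wrist pixel (319,193). I'll compute its position while moving on to the new can.

```bash
python3 - <<'E'
from h import *
s=env.read_state(); p=wplane([(318.7,193.3)],166,s)[0];print(p)
ux=np.array([.9878,.156]);uy=np.array([-.156,.9878])
for st in ((408.5,176.1),(409.8,176.1)):
    d=p[:2]-st;print(d@ux,d@uy)
print(plane("top",[(410,113),(481,214.5)],160))
E
```

```text
[439.76865104 182.99667469 166.        ]
31.963054748275617 1.9346256938977948
30.678914748275602 2.1374256938977965
[[ 695.52733926 -233.92377212  160.        ]
 [ 475.69425962 -373.32764655  160.        ]]
```

Emit:
drive_tool(moves=[0.008,-0.02,0,0,0,0,0.018,-0.055,0,0,0,0,0.03,-0.093,0,0,0,0,0.042,-0.131,0,0,0,0,0.052,-0.169,0,0,0,0,0.062,-0.207,0,0,0,0,0.072,-0.245,0,0,0,0,0.082,-0.283,0,0,0,0,0.092,-0.321,0,0,0,0,0.1,-0.35,0,0,0,0])

```text
clock: 9.52
ee_pos: [539.6, -173.6, 257.4]
tcp_rot: [0.997, 0.077, -0.001, 0.0]
ft_force: [0.8, 1.0, -0.8]
finger_gap: 85.5
```

Emit:
drive_tool(moves=[0.006,-0.02,0,0,0,0,0.012,-0.04,0,0,0,0,0.016,-0.055,0,0,0,0,0.016,-0.062,0,0,0,0,0.016,-0.064,0,0,0,0,0.016,-0.064,0,0,0,0,0.016,-0.064,0,0,0,0,0.016,-0.064,0,0,0,0,0.016,-0.064,0,0,0,0,0.016,-0.064,0,0,0,0])

```text
clock: 10.35
ee_pos: [556.5, -232.7, 259.0]
tcp_rot: [0.997, 0.079, 0.0, -0.0]
ft_force: [0.1, 0.5, -0.1]
finger_gap: 85.4
```

```bash
python3 - <<'E'
from h import *
s=env.read_state(); im=env.grab_frame("wrist")[:,:,::-1].copy(); cv2.imwrite("pics/w4raw.png",im)
print(s["ee_pos"],wproj([[556.4,-236.4,164]],s))
p=wproj([[556.4,-236.4,164]],s)[0]; cv2.circle(im,tuple(int(v) for v in p),2,(0,0,255),-1)
cv2.imwrite("pics/w4.png",im)
E
```

```text
[ 556.46199115 -232.72267979  258.98194268] [[327.83976764 194.00241352]]
```

View pics/w4.png

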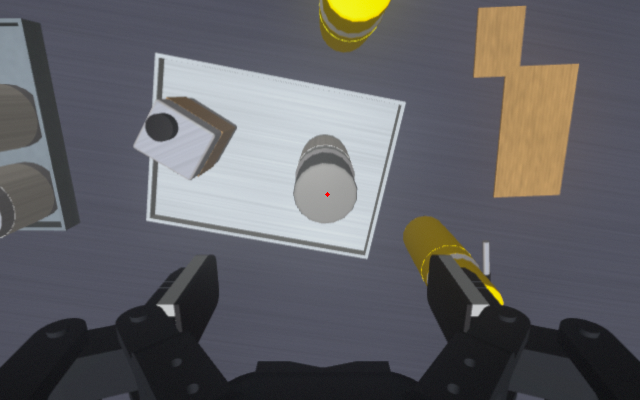

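The wrist view shows the grey cap centred at about (325,192), matching the prediction within 2 mm. The yellow cans are clear of the fingers. Descending to grasp.

Emit:
drive_tool(moves=[0.001,-0.002,0,0,0,0,0.001,-0.002,-0.01,0,0,0,0.001,-0.002,-0.03,0,0,0,0.001,-0.002,-0.05,0,0,0,0.001,-0.002,-0.07,0,0,0,0.001,-0.002,-0.09,0,0,0,0.001,-0.002,-0.108,0,0,0,0.001,-0.002,-0.118,0,0,0,0.001,-0.002,-0.122,0,0,0,0.001,-0.002,-0.122,0,0,0])

```text
clock: 11.23
ee_pos: [556.8, -235.4, 135.8]
tcp_rot: [0.997, 0.078, -0.001, -0.0]
ft_force: [-0.4, -0.2, 0.3]
finger_gap: 85.3
```

Emit:
drive_tool(moves=[0,0,0,0,0,0,0,0,0,0,0,0,0,0,0,0,0,0,0,0,0,0,0,0,0,0,0,0,0,0,0,0,0,0,0,0,0,0,0,0,0,0,0,0,0,0,0,0,0,0,0,0,0,0,0,0,0,0,0,0], grip=-1)

```text
clock: 12.07
ee_pos: [558.5, -235.7, 138.4]
tcp_rot: [0.997, 0.078, 0.001, 0.001]
ft_force: [-0.7, 1.2, 5.2]
finger_gap: 45.4
```

Emit:
drive_tool(moves=[0,0,0.003,0,0,0,0,0,0.01,0,0,0,0,0,0.025,0,0,0,0,0,0.045,0,0,0,0,0,0.065,0,0,0,0,0,0.085,0,0,0,0,0,0.105,0,0,0,0,0,0.12,0,0,0,0,0,0.13,0,0,0,0,0,0.13,0,0,0])

```text
clock: 12.9
ee_pos: [558.5, -236.1, 269.2]
tcp_rot: [0.997, 0.078, 0.002, 0.001]
ft_force: [0.4, 0.1, -2.3]
finger_gap: 45.4
```

Emit:
drive_tool(moves=[0,0.008,0,0,0,0,-0.001,0.024,0,0,0,0,-0.003,0.046,0,0,0,0,-0.006,0.072,0,0,0,0,-0.009,0.1,0,0,0,0,-0.012,0.128,0,0,0,0,-0.015,0.156,0,0,0,0,-0.018,0.184,0,0,0,0,-0.022,0.212,0,0,0,0,-0.026,0.24,0,0,0,0])

```text
clock: 13.73
ee_pos: [529.6, 6.3, 265.4]
tcp_rot: [0.997, 0.079, -0.002, -0.0]
ft_force: [-0.2, 0.8, -2.8]
finger_gap: 45.5
```

Emit:
drive_tool(moves=[-0.004,0.028,0,0,0,0,-0.008,0.056,0,0,0,0,-0.012,0.084,0,0,0,0,-0.016,0.112,0,0,0,0,-0.02,0.138,0,0,0,0,-0.024,0.16,0,0,0,0,-0.027,0.176,0,0,0,0,-0.0275,0.184,0,0,0,0,-0.0275,0.1855,0,0,0,0,-0.0275,0.1855,0,0,0,0])

```text
clock: 14.57
ee_pos: [503.4, 189.4, 266.0]
tcp_rot: [0.997, 0.079, -0.001, 0.001]
ft_force: [0.1, -1.3, -2.9]
finger_gap: 45.1
```

```bash
python3 - <<'E'
from h import *
s=env.read_state(); print(s["ee_pos"],s["tcp_rot"],s["finger_gap"])
a=env.grab_frame("scene")[:,:,::-1];b=env.grab_frame("wrist")[:,:,::-1]
cv2.imwrite("pics/c5.png",np.hstack([cv2.resize(a[90:260,310:480],(300,300),interpolation=2),cv2.resize(b,(480,300))]))
E
```

```text
[503.39194807 189.44353217 266.04311736] [ 9.96905614e-01  7.86021761e-02 -7.25410674e-04  6.06436571e-04] 45.129928675635824
```

View pics/c5.png

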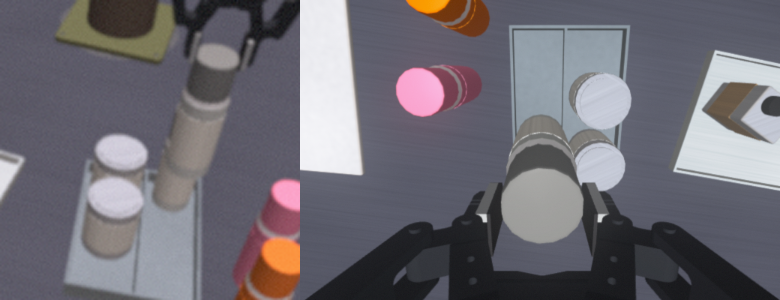

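The held can is upright above the lane, clear behind the old can. Lowering it.

Emit:
drive_tool(moves=[0,0.001,-0.005,0,0,0,0,0.001,-0.015,0,0,0,0,0.001,-0.03,0,0,0,0,0.001,-0.045,0,0,0,0,0.001,-0.06,0,0,0,0,0.001,-0.075,0,0,0,0,0.001,-0.09,0,0,0,0,0.001,-0.1,0,0,0,0,0.001,-0.106,0,0,0,0,0.001,-0.108,0,0,0])

```text
clock: 15.5
ee_pos: [503.5, 190.1, 157.9]
tcp_rot: [0.997, 0.078, -0.001, 0.0]
ft_force: [0.4, -0.3, -2.7]
finger_gap: 45.5
```

Emit:
drive_tool(moves=[0,0,-0.003,0,0,0,0,0,-0.006,0,0,0,0,0,-0.009,0,0,0,0,0,-0.012,0,0,0,0,0,-0.014,0,0,0,0,0,-0.016,0,0,0,0,0,-0.0175,0,0,0,0,0,-0.019,0,0,0,0,0,-0.0195,0,0,0,0,0,-0.0195,0,0,0])

```text
clock: 16.33
ee_pos: [504.7, 191.3, 140.4]
tcp_rot: [0.997, 0.078, 0.001, -0.0]
ft_force: [-1.1, -0.2, 5.3]
finger_gap: 45.3
```

```bash
python3 - <<'E'
from h import *
a=env.grab_frame("scene")[:,:,::-1]
cv2.imwrite("pics/c6.png",cv2.resize(a[100:260,310:470],(560,560),interpolation=2))
E
```

```text
(no output)
```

View pics/c6.png

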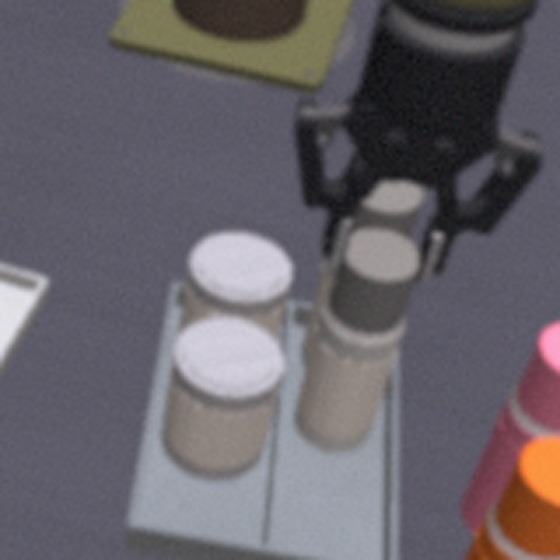

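Both cans are standing in the lane, so I'll release and rise.

Emit:
drive_tool(moves=[0,0,0,0,0,0,0,0,0,0,0,0,0,0,0,0,0,0,0,0,0,0,0,0,0,0,0,0,0,0,0,0,0,0,0,0,0,0,0,0,0,0,0,0,0,0,0,0,0,0,0,0,0,0,0,0,0,0,0,0], grip=1)

```text
clock: 17.22
ee_pos: [503.8, 190.9, 139.3]
tcp_rot: [0.997, 0.078, 0.0, 0.0]
ft_force: [0.2, 0.6, 0.2]
finger_gap: 85.3
```

Emit:
drive_tool(moves=[0,0,0.005,0,0,0,0,0,0.015,0,0,0,0,0,0.03,0,0,0,0,0,0.05,0,0,0,0,0,0.07,0,0,0,0,0,0.09,0,0,0,0,0,0.11,0,0,0,0,0,0.125,0,0,0,0,0,0.13,0,0,0,0,0,0.13,0,0,0])

```text
clock: 18.05
ee_pos: [504.7, 191.2, 271.2]
tcp_rot: [0.997, 0.078, 0.002, -0.001]
ft_force: [0.8, 0.3, 0.3]
finger_gap: 85.7
```

```bash
python3 - <<'E'
from h import *
s=env.read_state(); print(s["ee_pos"],s["ft_force"],s["finger_gap"])
a=env.grab_frame("scene")[:,:,::-1];b=env.grab_frame("wrist")[:,:,::-1]
cv2.imwrite("pics/w7raw.png",b)
cv2.imwrite("pics/c7.png",np.hstack([cv2.resize(a[120:260,320:460],(300,300),interpolation=2),cv2.resize(b,(480,300))]))
E
```

```text
[504.70589537 191.22032225 271.23142477] [0.84141248 0.29031    0.25108637] 85.74886963627625
```

View pics/c7.png

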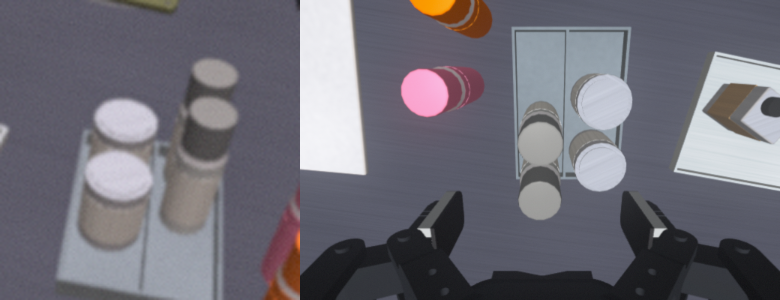

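```bash
python3 - <<'E'
from h import *
s=env.read_state()
p=wplane([(320,190.7),(320,264)],166,s);r=wplane([((513-300)/.75,28/.75),((631-300)/.75,28/.75),((516-300)/.75,179/.75)],26,s)
print(p,r,np.linalg.norm(p[0]-p[1]))
c=(r[1]+r[2])/2;ux=np.array([.9878,.156]);uy=np.array([-.156,.9878])
for st in ((408.5,176.1),c[:2]-110*ux+43*uy):
  for q in p: d=q[:2]-st;print(d@ux,d@uy)
E
```

```text
[[502.6717841  192.6346826  166.        ]
 [442.2741105  183.18390355 166.        ]] [[620.93572075 249.77966463  26.        ]
 [646.53087559  88.96585133  26.        ]
 [398.43344991 216.50446192  26.        ]] 61.13261159994225
95.60229882039994 1.6421611574166448
34.46715530581531 1.728718688741571
96.66496641792052 -0.5004772864682128
35.529822903335884 -0.41391975514328827
```

```bash
python3 - <<'E'
from bench import env
print(env.finish_job())
E
```

```text
the job is handed in; nothing more can be done
None
```

The job is done and handed in. I lifted the old can about 10 mm by its cap, carried it forward and set it down at the front stop. I then took the new can from the tray and set it down behind the old one in the narrow lane.

My last wrist-camera check, just before hand-in at about 18 s of the allowed 56 s, showed:

| Check | Measured | Limit |
|---|---|---|
| Old can, distance along the lane | 32–35 mm, about 5–9 mm from the stop | 15–44.5 mm |
| New can, distance along the lane | about 96 mm | above 60 mm |
| Distance between the two can axes | about 61 mm, a gap of about 8 mm | below 83 mm |
| Both cans, offset across the lane | within about 2 mm | ±20 mm |

- **Cans and tins:** Both cans looked upright and the tins looked unmoved. I judged this by eye and did not measure it.
- **Robot:** The gripper was open and clear above the rack.
- **Disagreements:** The wrist and top camera estimates of the rack position differed by 1–2 mm. The first rough scene-view estimate of the new can was about 8 mm off, so I used the top and wrist views instead. The fingers read a 45 mm gap on the 48 mm cap, but the grip held throughout.

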